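# Snap the grease coupler onto the bearing's tilted nipple and hold it pressed

### The arm

A 7-joint arm with a two-finger parallel gripper is mounted at the origin on a cart in front of the work surface, level with it; the furniture and walls round the work are solid. World frame = base frame: x ahead of the robot, y to its left, z up, the work surface at z = 0. Lengths are in m, angles in degrees, forces in N, time in s.
With the tool pointing down it reaches from about 0.425 to 0.875 m from the base axis. Payload 4.7 kg.
Tool frame: the origin (TCP) lies between the finger pads; the fingertips stand 17 mm ahead of it and the grasp point (between the pads) lies 2 mm behind it; z points along the fingers, y is the line along which they close (so a half turn about z gives the same grasp; the last joint's range is limited). The gripper opens to 87 mm and grips with 3 to 60 N. Pads are 19 mm wide; open, the fingers measure 117 mm over their backs; the gripper's body (75 mm by 190 mm) begins 51 mm behind the grasp point.
Start: joints at [72.657, 18.392, -4.016, 83.108, 1.295, 78.541, -3.26], TCP at [0.202, -0.618, 0.24] pointing down, gripper open.
Joint ranges: [-163.93, 163.93], [-17.29, 119.83], [-79.2, 71.16], [3.27, 140.29], [-89.18, 269.18], [5.43, 117.66], [-154.24, 154.24]. Speed limits (degrees/s): [147.25, 147.25, 180, 180, 180, 180, 180].

### API

Orientations are given as [roll, pitch, yaw] about the fixed x, y, z axes, in that order (R = Rz(yaw) Ry(pitch) Rx(roll)).
In Python, from cell import env, cams gives the robot as it stands.
- The arm moves only by the shell command python3 -m pendant 'ROWS' [FORCE]. ROWS is JSON, a list of rows, each an object of numbers: "tx", "ty", "tz": the shift along the tool's x, y, z each as a share of 0.05 m, from -1 to 1; "spin": the turn about the tool's z as a share of 4 degrees, from -1 to 1; "claw": the closure, from 0 (fully open) to 1 (shut). A call has 1 to 10 rows; each row shifts and turns the commanded pose from where the row before left it, along the tool's axes as they then stand; what a row does not reach is not made up. A row lasts 1/8 s, in which the tool goes at most 62.5 mm and 10.7 degrees, less where a joint would pass 70% of its speed; a pose out of reach is approached as far as the arm can. A call with a number of a shift or a turn outside -1 to 1 is refused whole. A call with a gripper value outside its range is refused whole. The fingers move at their own pace and stop on an object; FORCE is the grip in N (left out, the last holds). Time passes only in rows, so rows that do not move let the fingers close. It gives the time, the measured TCP pose, the force, the opening and the grip force at its end, in the units of the state.
- env.get_obs(): the state, without advancing time (a new reading comes with each control period).
- cams.read_camera(name): name is "scene" or "top"; returns the picture (480x640x3 uint8, red, green, blue); there is no depth.
- cams.camera_info(name): a dict with "fx", "fy", "cx", "cy" (pixels), "rvec" (rotation vector, rad) and "tvec" (3), from world to camera coordinates, as OpenCV has them. Camera axes: x right, y down, z forward; pixel columns grow to the right and rows downward; lengths in m; the calibration is good to about 2 mm. A picture is of the moment at which its call begins. camera_info takes no time and is no camera call.
- env.sign_off(): hands the job in; it is judged then, once.
The state is a dict: "time_s": time; "qpos": joint angles; "joint_velocities": joint speeds; "effort": joint torques, N m; "tool_pos": TCP position; "tool_rot": TCP orientation; "force": force on the tool from outside, world axes, zero at the start; "wrist_torque": the same for the moment, N m; "grip_width": finger opening in m; "grasp_force": force on a finger pad.
Only numpy, scipy, OpenCV 4.12 (cv2) and the standard library are available. Lean on these libraries where they do the work, as an engineer would, in place of code of your own. Each camera call takes 0.05 s, during which the arm holds its last target. There are 200 camera calls.

### The job

Take the steel grease coupler out of its parking stand and press it squarely, in line with the nipple, onto the tilted grease nipple of the bearing block until it snaps fully home over the nipple's head. Then keep pushing so that the sprung nipple stays pushed in by clearly more than half of its 8 mm travel, and finish like that, still gripping and pressing the coupler. Leave the bottle, the sample pot and the tape roll standing where they are.

Things in the scene. Friction and masses are not known exactly. Their poses are not given: they have to be found in the camera images.
- coupler_mid (a point): Centre (half-way up) of the grease coupler: a loose round steel tool, 90 mm long, 0.18 kg, standing mouth down in the stand. z runs along it from the open mouth (45 mm below) to the top end (45 mm above). Grip the dark cylinder, 26 mm across, from 10 mm below to 40 mm above this point; under it the nose is 32 mm across, 34 at the mouth. Snapped home, the nipple's tip is 25 mm below this point.
- nipple_tip (a point): Centre of the flat tip of the brass grease nipple on the block's rounded top. z points out along the nipple, 25 degrees from upright, leaning to the block's -x side; push the coupler on against this z. The head is 16 mm wide, conical (7 mm at the tip, full width 6 mm below it); from 10 mm below the tip a 10 mm neck; 32 mm stand clear of the foot nut. The tip moves as the nipple is pushed in.
- nipple (a joint): How far the sprung nipple is pushed into the block along its axis, in m: 0 free, 0.008 fully in (hard stop). The spring is preloaded: about 12 N before it begins to move, about 19 N fully in, so the coupler snaps on before the nipple yields.
- block: The bearing block, fixed: a grey pillow-block housing, foot plate 50 x 150 mm (150 along its y), rounded top 67 mm high and 64 mm across, steel shaft stub 90 mm long along y. Origin at the centre of its underside, z up. A 21 mm hexagon nut surrounds the nipple's foot; the short dark hexagon plug on the other side is not a nipple.
- stand: The parking stand, a fixed aluminium block 80 x 80 x 25 mm with a round pocket 39 mm wide and 18 mm deep in the middle of its top (pocket floor 7 mm up), in which the coupler stands. Origin at the centre of its underside.
- coupler: The same coupler; this origin is the centre of its mouth (lower end), z along the coupler. The mouth is a funnel 29 mm wide narrowing to a 19 mm bore; the bore's flat bottom is 20 mm from the mouth. Four small spring jaws 8 mm inside spread over the nipple's head and close behind it (the snap, about 5 N).
- bottle_mid (a point): Centre of a 100 ml bottle with a light blue cap, 57 mm in diameter, 98 mm high; a bystander, leave it.
- pot_mid (a point): Centre of a sample pot with a blue lid, 76 x 64 x 52 mm; a bystander, leave it.
- tape_mid (a point): Centre of a roll of tape lying flat, 60 mm in diameter, 19 mm high; a bystander, leave it.

How it is judged (in metres and radians):
On the way, in this order (a step that is already met when the one before it is completed fails the run):
1. the coupler is lifted out of the stand, held by the fingers (height (world z) of coupler above 0.035 m and contact force between the fingers and coupler above 2 N and contact force between coupler and stand below 0.1 N), for 0.2 s.
2. the coupler is snapped squarely onto the tilted nipple (z of nipple_tip in the frame of coupler_mid above -0.028 m and x of nipple_tip in the frame of coupler_mid between -0.003 and 0.003 m and y of nipple_tip in the frame of coupler_mid between -0.003 and 0.003 m and angle between the z axis of coupler_mid and the z axis of nipple_tip, either way round below 0.14 rad), for 0.1 s.
At the end, for the whole second after the job is handed in: The coupler is snapped on (nipple tip within 28 mm of the coupler's centre along its axis and 3 mm sideways, axes within 8 degrees), the nipple stays pushed in by more than 4 mm of its 8 mm with at least 8 N between coupler and nipple, and the fingers still hold the still coupler (all of step 2 and value of joint nipple above 0.004 m and contact force between coupler and block above 8 N and contact force between the fingers and coupler above 2 N and linear speed of coupler below 0.02 m/s); the arm keeps its last pose, push and grip.
It fails at once if the bottle is knocked away or over (distance of bottle_mid from where it was at the start of the episode above 0.03 m or angle between bottle_mid's own z axis and vertical above 0.5 rad).
It fails at once if the sample pot is knocked away or over (distance of pot_mid from where it was at the start of the episode above 0.03 m or angle between pot_mid's own z axis and vertical above 0.5 rad).
It fails at once if the tape roll is knocked away or over (distance of tape_mid from where it was at the start of the episode above 0.03 m or angle between tape_mid's own z axis and vertical above 0.5 rad).
It also fails if it takes over 38 s, if anything falls off the work surface, if the arm or the gripper's body presses on something with over 40 N, if the wrist force passes 120 N, or if a joint passes its speed limit or range.

## Working session

There is one attempt and no reset: what is moved stays moved. The work goes in short steps, Python scripts to look and compute and a shell command to move; the robot and the scene stay as the last step left them, time stands still between calls to the robot, and variables do not carry over. Pictures are saved under pics/ and viewed, at most 10 in all, crops included, and the job is handed in when it is done.

```bash
ls; mkdir -p pics
python3 - <<'E'
from cell import env,cams
import cv2
print(env.get_obs())
for n in("scene","top"):
    i=cams.camera_info(n);print(n,i)
    R=cv2.Rodrigues(__import__('numpy').array(i['rvec']))[0];print(-R.T@i['tvec'])
    cv2.imwrite(f'pics/{n}0.png',cams.read_camera(n)[:,:,::-1])
E
```

```text
pics
{'time_s': 0.0, 'qpos': array([72.65628577, 18.43782041, -4.01780596, 83.17433932,  1.29658803,
       78.53910179, -3.25963473]), 'joint_velocities': array([ 0.06649333,  0.0417814 ,  0.08030414,  0.01148833, -0.00146195,
       -0.04357692,  0.05530386]), 'effort': array([-3.18108723e-04, -4.91297114e+01, -4.03797431e-01, -3.12529957e+01,
       -6.36247918e-02,  4.38232231e-02,  1.84927485e-04]), 'tool_pos': array([ 0.20230587, -0.61718177,  0.23848076]), 'tool_rot': array([-1.79894077e+02,  6.48881363e-03,  1.81562979e+01]), 'force': array([-0.1819645 ,  0.20175149, -0.60216569]), 'wrist_torque': array([ 0.01137972,  0.00408978, -0.01557504]), 'grasp_force': 0.0, 'grip_width': 0.08674675371889849}
scene {'fx': 476.7289537524275, 'fy': 476.7289537524275, 'cx': 322.65981183984303, 'cy': 238.2059653553169, 'rvec': array([ 1.98421289, -0.76028911,  0.40874864]), 'tvec': array([-0.42317344,  0.28082094,  0.6183256 ])}
[ 0.06812855 -0.58212874  0.5447452 ]
top {'fx': 512.0724316435254, 'fy': 512.0724316435254, 'cx': 318.28808220656003, 'cy': 235.29374907242325, 'rvec': array([ 2.1356068 , -2.11896318,  0.20316703]), 'tvec': array([-0.00427448,  0.5743071 ,  1.00404262])}
[0.38025204 0.00563082 1.09239424]
```

View pics/scene0.png

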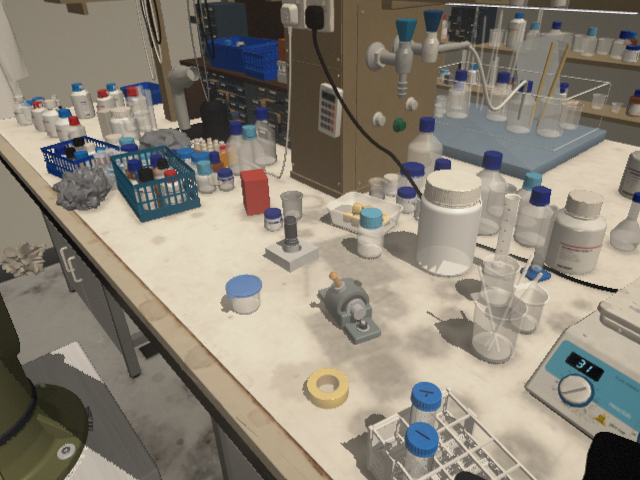

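View pics/top0.png

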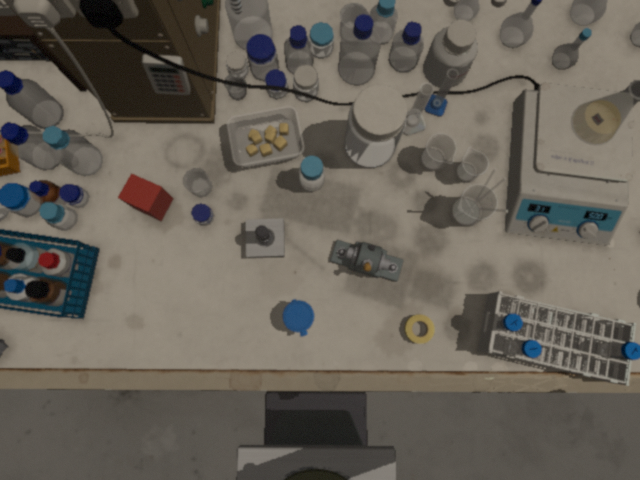

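The scene view shows the coupler in its stand at about (291,235), the block with its brass nipple at (336,276), the pot at (243,292), the tape at (327,388) and the bottle at (370,235). In the top view the coupler is at (264,234), the block at (366,260), the pot at (298,317) and the tape at (420,328). I'll enlarge the stand and block.

Run:
```python
import cv2,numpy as np
a=cv2.imread('pics/top0.png');b=cv2.imread('pics/scene0.png')
f=lambda im,x,y,w,h,s:cv2.resize(im[y:y+h,x:x+w],None,fx=s,fy=s,interpolation=cv2.INTER_CUBIC)
cv2.imwrite('pics/c1.png',np.vstack([f(a,235,210,180,75,4.4444)[:333],f(b,255,205,160,0+50,5)[:250]]))
cv2.imwrite('pics/c2.png',f(b,255,205,133,100+45-45,6)) 
cv2.imwrite('pics/c2.png',f(b,260,205,130,145,4))
```

```text
(no output)
```

View pics/c1.png

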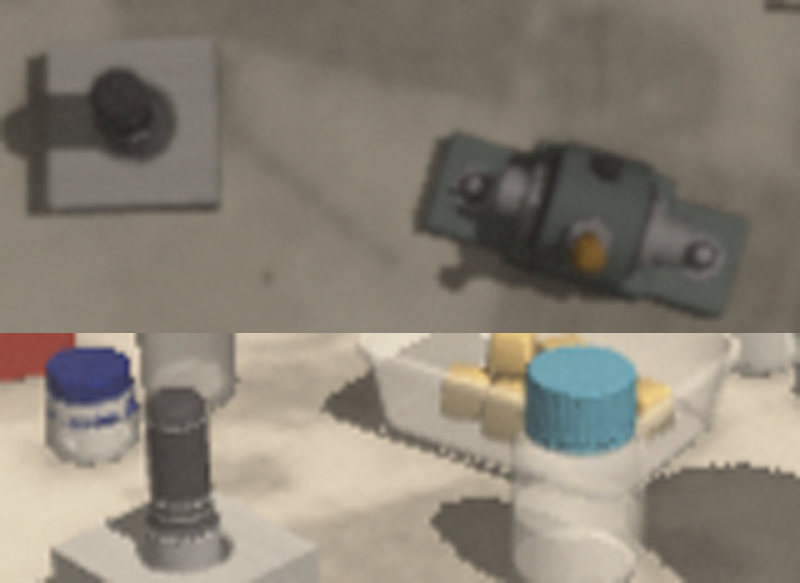

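View pics/c2.png

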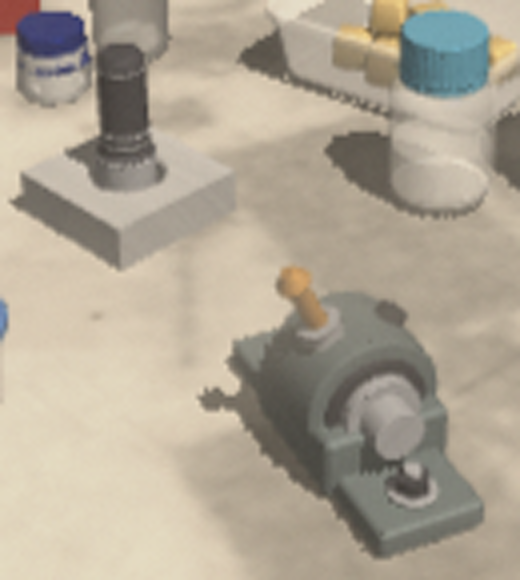

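The top crop (scale 4.444, offset 235,210) shows the stand corners at (50,40), (218,38), (220,207) and (47,212). The coupler's top end is at (119,92), the nipple head at (588,256), and the block's foot corners at (455,132), (748,218), (722,317) and (418,230). In the scene crop (scale 4, offset 260,205) the coupler top is at (124,53), the nipple head at (293,280) and the nut at (318,328).

```bash
cat > h.py <<'E'
import cv2,numpy as np
from cell import cams
def P(n):
    i=cams.camera_info(n);K=np.array([[i['fx'],0,i['cx']],[0,i['fy'],i['cy']],[0,0,1.]])
    R=cv2.Rodrigues(np.array(i['rvec']))[0];return K,R,np.array(i['tvec'])
def ray(n,p):
    K,R,t=P(n);d=R.T@np.linalg.inv(K)@[*p,1];return -R.T@t,d
def atz(n,p,z):
    c,d=ray(n,p);return c+d*(z-c[2])/d[2]
def tri(pt,ps):
    c,d=ray('top',pt);e,f=ray('scene',ps)
    s=np.linalg.lstsq(np.c_[d,-f],e-c,rcond=None)[0];a=c+d*s[0];b=e+f*s[1];return (a+b)/2,np.linalg.norm(a-b)
def proj(n,X):
    K,R,t=P(n);q=K@(R@np.array(X)+t);return q[:2]/q[2]
T=lambda x,y:(x/4.4444+235,y/4.4444+210)
S=lambda x,y:(x/4+260,y/4+205)
E
python3 - <<'E'
from h import *
np.set_printoptions(precision=4,suppress=True)
c=np.array([atz('top',T(*p),.025) for p in[(50,40),(218,38),(220,207),(47,212)]]);print(c,c.mean(0))
c=np.array([atz('scene',S(*p),.025) for p in[(20,180),(123,240),(235,173)]]);print('scene',c,(c[0]+c[2])/2)
print('ctop',tri(T(119,92),S(124,53)),atz('top',T(119,92),.097),atz('scene',S(124,53),.097))
c=np.array([atz('top',T(*p),.012) for p in[(455,132),(748,218),(722,317),(418,230)]]);print(c,c.mean(0))
print([np.linalg.norm(c[i]-c[i-1]) for i in range(4)])
v=c[0]+c[3]-c[1]-c[2];yw=np.degrees(np.arctan2(v[1],v[0]))-90;print('yaw block',yw)
h=tri(T(588,256),S(293,280));nut=tri(T(590,238),S(318,328));print(h,nut)
print('bottle',atz('top',(312,166),.098),'pot',atz('top',(298,316),.052),'tape',atz('top',(420,328),.019))
o=c.mean(0);y=np.radians(yw);bx=np.array([np.cos(y),np.sin(y),0])
print('head in block x',(h[0]-o)@bx,'y',(h[0]-o)@[-np.sin(y),np.cos(y),0])
E
```

```text
[[0.6136 0.1539 0.025 ]
 [0.6153 0.0733 0.025 ]
 [0.5334 0.0708 0.025 ]
 [0.5304 0.1525 0.025 ]] [0.5732 0.1126 0.025 ]
scene [[0.528  0.1422 0.025 ]
 [0.5324 0.0604 0.025 ]
 [0.6144 0.0706 0.025 ]] [0.5712 0.1064 0.025 ]
ctop (array([0.5763, 0.112 , 0.0937]), np.float64(0.00274820403904827)) [0.5744 0.1124 0.097 ] [0.5738 0.1063 0.097 ]
[[ 0.5727 -0.041   0.012 ]
 [ 0.5321 -0.1815  0.012 ]
 [ 0.4845 -0.168   0.012 ]
 [ 0.525  -0.0233  0.012 ]] [ 0.5286 -0.1034  0.012 ]
[np.float64(0.050934648758919114), np.float64(0.14626107049273793), np.float64(0.04945490204658687), np.float64(0.1502563817160766)]
yaw block -15.892618190110326
(array([ 0.5035, -0.0965,  0.0938]), np.float64(0.0010915455138554037)) (array([ 0.5148, -0.1001,  0.0658]), np.float64(0.00015972620256196642))
bottle [0.7087 0.0142 0.098 ] pot [0.4094 0.0397 0.052 ] tape [ 0.3877 -0.2114  0.019 ]
head in block x -0.025988501044410493 y -0.00021135945414756888
```

The measurements agree with each other:
- **Sizes:** the foot measures 50×150 mm, the stand is 80 mm square, and the nipple head lies on the block's x axis.
- **Poses:** stand at about (0.573, 0.110), block yaw about -15.9°, nipple tip at about (0.502, -0.096, 0.097).

The moves can't tilt the tool. So I'll grip the coupler with the closing axis along the block's y, lever it 25° against the pocket rim, then carry it over.

```bash
cat >> h.py <<'E'
from cell import env
from scipy.spatial.transform import Rotation as Ro
def todo(target,yaw=-15.9):
    o=env.get_obs();R=Ro.from_euler('xyz',o['tool_rot'],degrees=True).as_matrix()
    print('t',round(o['time_s'],2),'pos',o['tool_pos'].round(4),'rot',o['tool_rot'].round(2),'F',o['force'].round(1),'grip',round(o['grip_width'],4),round(o['grasp_force'],1))
    print('spin deg',-(yaw-o['tool_rot'][2]),'tool shift in 50mm units',(R.T@(np.array(target)-o['tool_pos'])/.05).round(3))
E
python3 -m pendant '[{"spin":1},{"spin":1},{"spin":1},{"spin":1},{"spin":1},{"spin":1},{"spin":1},{"spin":1},{"spin":0.5},{}]'
python3 -c "
from h import *
todo([.573,.110,.2])"
```

```text
t 0.1 pos [ 0.2023 -0.6172  0.2386] rot [-1.799e+02  1.000e-02  1.815e+01] F [-0.3 -0.3  0.2] grip 0.0869 0.0
spin deg 34.054879737847294 tool shift in 50mm units [ 11.576 -11.509   0.79 ]invalid input at $[0]: expected keys tx, ty, tz, spin, claw
```

```bash
python3 -m pendant '[{"tx":0,"ty":0,"tz":0,"spin":1,"claw":0},{"tx":0,"ty":0,"tz":0,"spin":1,"claw":0},{"tx":0,"ty":0,"tz":0,"spin":1,"claw":0},{"tx":0,"ty":0,"tz":0,"spin":1,"claw":0},{"tx":0,"ty":0,"tz":0,"spin":1,"claw":0},{"tx":0,"ty":0,"tz":0,"spin":1,"claw":0},{"tx":0,"ty":0,"tz":0,"spin":1,"claw":0},{"tx":0,"ty":0,"tz":0,"spin":1,"claw":0},{"tx":0,"ty":0,"tz":0,"spin":0.5,"claw":0}]'
python3 -m pendant '[{"tx":0.6,"ty":-0.8,"tz":0,"spin":0,"claw":0},{"tx":0.6,"ty":-0.8,"tz":0,"spin":0,"claw":0},{"tx":0.6,"ty":-0.8,"tz":0,"spin":0,"claw":0},{"tx":0.6,"ty":-0.8,"tz":0,"spin":0,"claw":0},{"tx":0.6,"ty":-0.8,"tz":0,"spin":0,"claw":0},{"tx":0,"ty":-0.9,"tz":0,"spin":0,"claw":0},{"tx":0,"ty":-0.9,"tz":0,"spin":0,"claw":0},{"tx":0,"ty":-0.9,"tz":0,"spin":0,"claw":0},{"tx":0,"ty":-0.9,"tz":0,"spin":0,"claw":0},{"tx":0,"ty":0,"tz":0,"spin":0,"claw":0}]'
python3 -c "
from h import *
todo([.573,.110,.2])"
```

```text
time_s: 1.23
tool_pos: [0.2024, -0.6174, 0.239]
tool_rot: [-180.0, 0.0, -15.9]
force: [-0.1, -0.2, -0.3]
grip_width: 0.0869
grasp_force: 0.0
time_s: 2.48
tool_pos: [0.4523, -0.2886, 0.2398]
tool_rot: [-179.9, -0.0, -15.4]
force: [0.4, -0.6, -0.5]
grip_width: 0.0869
grasp_force: 0.0
t 2.48 pos [ 0.4523 -0.2886  0.2398] rot [-1.7993e+02 -3.0000e-02 -1.5410e+01] F [ 0.4 -0.6 -0.5] grip 0.0869 0.0
spin deg 0.48722191271047777 tool shift in 50mm units [ 0.207 -8.326  0.806]
```

```bash
python3 -m pendant '[{"tx":0,"ty":-0.95,"tz":0,"spin":0,"claw":0},{"tx":0,"ty":-0.95,"tz":0,"spin":0,"claw":0},{"tx":0,"ty":-0.95,"tz":0,"spin":0,"claw":0},{"tx":0,"ty":-0.95,"tz":0,"spin":0,"claw":0},{"tx":0,"ty":-0.95,"tz":0,"spin":0,"claw":0},{"tx":0,"ty":-0.95,"tz":0,"spin":0,"claw":0},{"tx":0,"ty":-0.95,"tz":0.2,"spin":0,"claw":0},{"tx":0.2,"ty":-0.95,"tz":0.3,"spin":0,"claw":0},{"tx":0,"ty":-0.7,"tz":0.3,"spin":0,"claw":0},{"tx":0,"ty":0,"tz":0,"spin":0,"claw":0}]' 15
python3 -c "
from h import *
todo([.573,.110,.065])"
```

```text
time_s: 3.72
tool_pos: [0.5729, 0.106, 0.1978]
tool_rot: [-180.0, 0.2, -15.6]
force: [-0.1, -0.1, 0.6]
grip_width: 0.0869
grasp_force: 0.0
t 3.73 pos [0.5729 0.106  0.1978] rot [-179.96    0.19  -15.58] F [-0.1 -0.1  0.6] grip 0.0869 0.0
spin deg 0.3183169865650086 tool shift in 50mm units [-0.01  -0.075  2.656]
```

```bash
python3 -m pendant '[{"tx":0,"ty":-0.05,"tz":0.6,"spin":0.08,"claw":0},{"tx":0,"ty":0,"tz":0.6,"spin":0,"claw":0},{"tx":0,"ty":0,"tz":0.6,"spin":0,"claw":0},{"tx":0,"ty":0,"tz":0.5,"spin":0,"claw":0},{"tx":0,"ty":0,"tz":0.35,"spin":0,"claw":0},{"tx":0,"ty":0,"tz":0,"spin":0,"claw":0.4},{"tx":0,"ty":0,"tz":0,"spin":0,"claw":1},{"tx":0,"ty":0,"tz":0,"spin":0,"claw":1},{"tx":0,"ty":0,"tz":0,"spin":0,"claw":1},{"tx":0,"ty":0,"tz":0,"spin":0,"claw":1}]' 15
python3 - <<'E'
from h import *
todo([.573,.110,.073])
im=cams.read_camera('scene')[:,:,::-1][150:300,220:380];cv2.imwrite('pics/g1.png',cv2.resize(im,None,fx=4,fy=4,interpolation=2))
E
```

```text
time_s: 4.97
tool_pos: [0.5744, 0.1059, 0.0674]
tool_rot: [-180.0, -0.0, -16.2]
force: [-0.7, 0.6, -0.3]
grip_width: 0.0451
grasp_force: 0.0
t 4.97 pos [0.5744 0.1059 0.0674] rot [-1.800e+02 -4.000e-02 -1.616e+01] F [-0.7  0.6 -0.3] grip 0.0451 0.0
spin deg -0.26108896161315265 tool shift in 50mm units [-0.049 -0.072 -0.112]
```

View pics/g1.png

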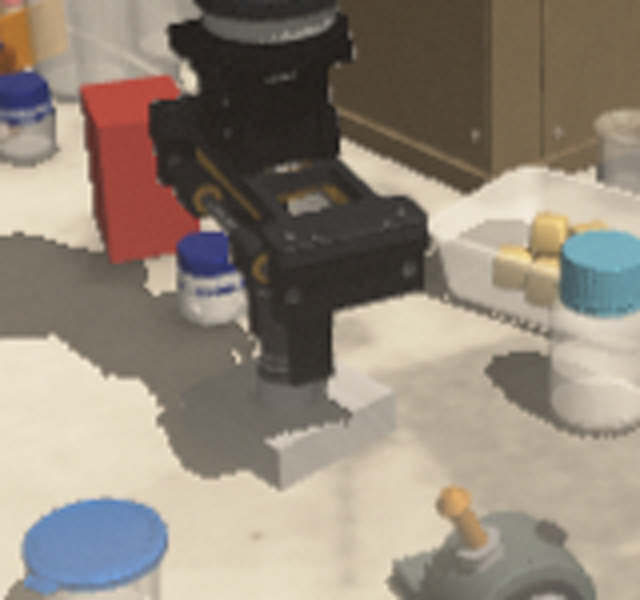

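The fingers straddle the coupler in the stand at crop (290,370) and are still closing. I'll let them finish.

```bash
python3 -m pendant '[{"tx":0,"ty":0,"tz":0.04,"spin":0,"claw":1},{"tx":0,"ty":0,"tz":0,"spin":0,"claw":1},{"tx":0,"ty":0,"tz":0,"spin":0,"claw":1},{"tx":0,"ty":0,"tz":0,"spin":0,"claw":1},{"tx":0,"ty":0,"tz":0,"spin":0,"claw":1},{"tx":0,"ty":0,"tz":0,"spin":0,"claw":1}]' 15
python3 -c "
from h import *
todo([.573,.110,.073])"
```

```text
time_s: 5.78
tool_pos: [0.5743, 0.1077, 0.0649]
tool_rot: [-179.9, 0.0, -16.1]
force: [1.1, 5.3, -3.0]
grip_width: 0.0257
grasp_force: 14.9
t 5.78 pos [0.5743 0.1077 0.0649] rot [-1.7986e+02  1.0000e-02 -1.6110e+01] F [ 1.1  5.3 -3. ] grip 0.0257 14.9
spin deg -0.2050940478935619 tool shift in 50mm units [-0.037 -0.038 -0.162]
```

```bash
python3 -m pendant '[{"tx":0,"ty":-0.04,"tz":-0.16,"spin":0,"claw":1},{"tx":0,"ty":0,"tz":0,"spin":0,"claw":1},{"tx":-0.12,"ty":0,"tz":0,"spin":0,"claw":1},{"tx":-0.12,"ty":0,"tz":0,"spin":0,"claw":1},{"tx":-0.12,"ty":0,"tz":0,"spin":0,"claw":1},{"tx":-0.12,"ty":0,"tz":0,"spin":0,"claw":1},{"tx":0,"ty":0,"tz":0,"spin":0,"claw":1}]' 15
python3 - <<'E'
from h import *
todo([.573,.110,.073])
im=cams.read_camera('scene')[:,:,::-1][180:300,220:380];cv2.imwrite('pics/g2.png',cv2.resize(im,None,fx=5,fy=5,interpolation=2))
E
```

```text
time_s: 6.65
tool_pos: [0.5536, 0.1151, 0.0742]
tool_rot: [-179.9, -0.3, -16.1]
force: [3.6, 4.9, -0.5]
grip_width: 0.0257
grasp_force: 14.9
t 6.65 pos [0.5536 0.1151 0.0742] rot [-179.86   -0.27  -16.13] F [ 3.6  4.9 -0.5] grip 0.0257 14.9
spin deg -0.23113247911495272 tool shift in 50mm units [ 0.402 -0.009  0.025]
```

View pics/g2.png

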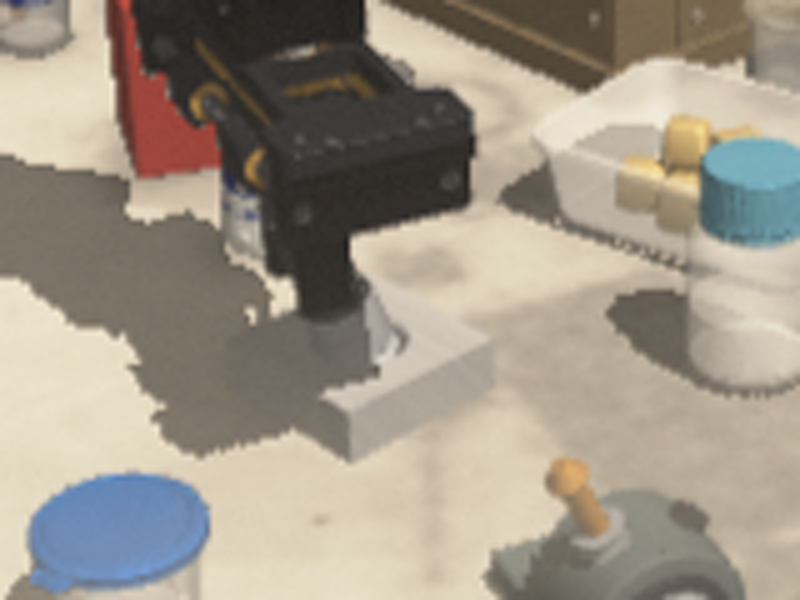

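The coupler is visibly tilting, with its nose against the pocket rim at about (360,330). The nose still bears on the -y wall, so I'll relieve that and finish the tilt.

```bash
python3 -m pendant '[{"tx":-0.05,"ty":-0.06,"tz":0,"spin":0,"claw":1},{"tx":-0.05,"ty":0,"tz":0,"spin":0,"claw":1},{"tx":0,"ty":0,"tz":0,"spin":0,"claw":1}]' 15
python3 -c "
from h import *
todo([.573,.1125,.073])"
```

```text
time_s: 7.08
tool_pos: [0.5484, 0.1177, 0.0735]
tool_rot: [180.0, -0.1, -16.2]
force: [4.1, -0.6, 1.2]
grip_width: 0.0255
grasp_force: 15.0
t 7.08 pos [0.5484 0.1177 0.0735] rot [ 1.7996e+02 -1.1000e-01 -1.6200e+01] F [ 4.1 -0.6  1.2] grip 0.0255 15.0
spin deg -0.30247676693903536 tool shift in 50mm units [ 0.501 -0.037  0.011]
```

```bash
python3 -m pendant '[{"tx":0,"ty":0,"tz":0,"spin":0,"claw":1},{"tx":0,"ty":0,"tz":-0.3,"spin":0,"claw":1},{"tx":0,"ty":0,"tz":-0.5,"spin":0,"claw":1},{"tx":0,"ty":0,"tz":-0.6,"spin":0,"claw":1},{"tx":0,"ty":0,"tz":-0.6,"spin":0,"claw":1},{"tx":0,"ty":0,"tz":0,"spin":0,"claw":1},{"tx":0,"ty":0,"tz":0,"spin":0,"claw":1}]' 60
python3 - <<'E'
from h import *
todo([.4694,-.0867,.168])
im=cams.read_camera('scene')[:,:,::-1][140:260,200:360];cv2.imwrite('pics/g3.png',cv2.resize(im,None,fx=5,fy=5,interpolation=2))
E
```

```text
time_s: 7.95
tool_pos: [0.5459, 0.1184, 0.1714]
tool_rot: [179.9, 0.2, -16.2]
force: [0.4, -0.4, -1.9]
grip_width: 0.0248
grasp_force: 59.9
t 7.95 pos [0.5459 0.1184 0.1714] rot [179.88   0.22 -16.17] F [ 0.4 -0.4 -1.9] grip 0.0248 59.9
spin deg -0.26556040713776774 tool shift in 50mm units [-0.327  4.365  0.078]
```

View pics/g3.png

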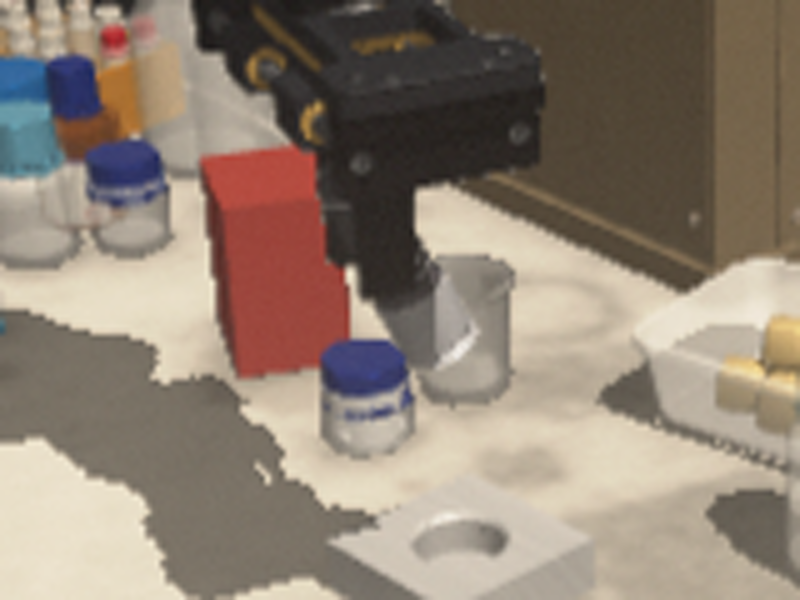

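The coupler is held and tilted, with the nose's side edges running from (368,297) to (432,370) and from (432,262) to (478,320) in the crop, and its mouth at about (455,346). I'll compare that with a model.

Run:
```python
from h import *
o=env.get_obs();g=o['tool_pos']+[0,0,.002]
y=np.radians(-16.1);bx=np.array([np.cos(y),np.sin(y),0]);by=np.array([-np.sin(y),np.cos(y),0])
K,R,t=P('scene');cam=-R.T@t
c=lambda X:((proj('scene',X)-[200,140])*5).round(0)
for th in(15,20,25,30,35):
    s=np.radians(th);a=-np.sin(s)*bx+np.array([0,0,np.cos(s)])
    m=g-.060*a;v=cam-m;n=np.cross(a,v);n/=np.linalg.norm(n)
    p,q=c(m),c(m+.02*a);e=p-q
    e1=[c(m+k*.017*n) for k in(-1,1)]
    print(th,'mouth',p,'axis deg',np.degrees(np.arctan2(e[1],e[0])).round(1),'sides',*e1)
```

```text
15 mouth [415. 355.] axis deg 69.9 sides [375. 370.] [455. 340.]
20 mouth [426. 349.] axis deg 64.0 sides [388. 367.] [465. 330.]
25 mouth [437. 342.] axis deg 59.3 sides [401. 364.] [474. 319.]
30 mouth [448. 334.] axis deg 52.6 sides [414. 360.] [482. 308.]
35 mouth [458. 325.] axis deg 45.9 sides [427. 354.] [489. 296.]
```

```bash
python3 -m pendant '[{"tx":-0.1,"ty":0.5,"tz":0,"spin":0,"claw":1},{"tx":-0.2,"ty":0.8,"tz":0,"spin":0,"claw":1},{"tx":0,"ty":0.8,"tz":0,"spin":0,"claw":1},{"tx":0,"ty":0.8,"tz":0,"spin":0,"claw":1},{"tx":0,"ty":0.8,"tz":0,"spin":0,"claw":1},{"tx":0,"ty":0.6,"tz":0.06,"spin":0,"claw":1},{"tx":0,"ty":0,"tz":0,"spin":0,"claw":1},{"tx":0,"ty":0,"tz":0,"spin":0,"claw":1}]' 60
python3 - <<'E'
from h import *
todo([.4694,-.0867,.168])
im=cams.read_camera('scene')[:,:,::-1];cv2.imwrite('pics/s4.png',im);im=im[195:295,265:385]
t=cams.read_camera('top')[:,:,::-1];cv2.imwrite('pics/t4.png',t)
cv2.imwrite('pics/g4.png',cv2.resize(im,None,fx=6,fy=6,interpolation=2))
E
```

```text
time_s: 9.0
tool_pos: [0.4728, -0.0827, 0.1691]
tool_rot: [-180.0, 0.1, -16.1]
force: [-1.0, 0.7, -1.6]
grip_width: 0.0249
grasp_force: 59.9
t 9.0 pos [ 0.4728 -0.0827  0.1691] rot [-1.7997e+02  1.3000e-01 -1.6140e+01] F [-1.   0.7 -1.6] grip 0.0249 59.9
spin deg -0.24078043708265717 tool shift in 50mm units [-0.044  0.096  0.022]
```

View pics/g4.png

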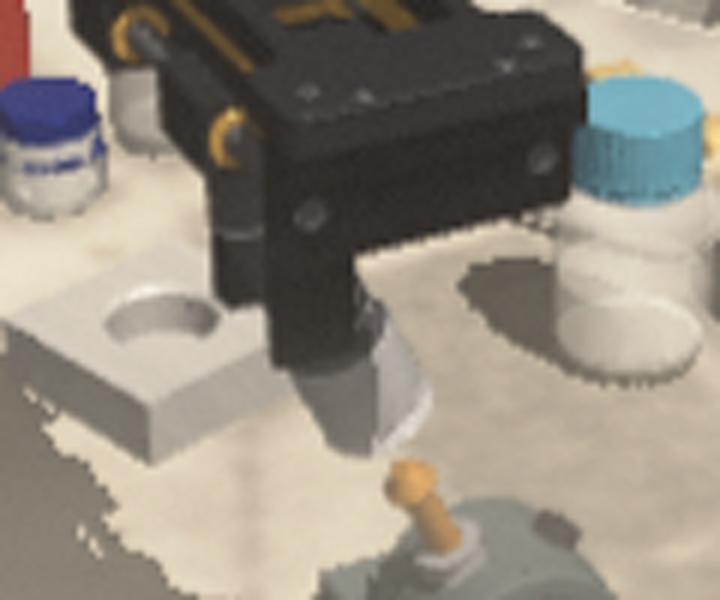

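The nipple head is at crop (410,482) with the nut at (445,545). The coupler's mouth spans (333,443) to (433,385), with its centre at about (383,414).

Run:
```python
from h import *
o=env.get_obs();g=o['tool_pos']+[0,0,.002]
y=np.radians(-16);bx=np.array([np.cos(y),np.sin(y),0])
K,R,t=P('scene');cam=-R.T@t
c=lambda X:((proj('scene',X)-[265,195])*6).round(0)
for th in(20,25,28,31,35):
    s=np.radians(th);a=-np.sin(s)*bx+np.array([0,0,np.cos(s)])
    m=g-.060*a;v=cam-m;n=np.cross(a,v);n/=np.linalg.norm(n)
    e1=[c(m+k*.017*n) for k in(-1,1)];e2=[c(m+.022*a+k*.016*n) for k in(-1,1)]
    d=e1[0]-e2[0];d2=e1[1]-e2[1]
    print(th,'mouth',c(m),'sides',*e1,'slopes',np.degrees(np.arctan2(d[1],d[0])).round(1),np.degrees(np.arctan2(d2[1],d2[0])).round(1))
s=np.radians(25);a=-np.sin(s)*bx+np.array([0,0,np.cos(s)]);tip=np.array([.5019,-.096,.0974])
print('tip',c(tip),'head',c(tip-.004*a),'nut',c(tip-.032*a))
```

```text
20 mouth [357. 417.] sides [301. 444.] [414. 391.] slopes 67.0 61.8
25 mouth [373. 407.] sides [320. 439.] [426. 375.] slopes 60.6 57.3
28 mouth [382. 400.] sides [331. 436.] [433. 364.] slopes 58.1 52.2
31 mouth [391. 393.] sides [343. 432.] [440. 354.] slopes 54.0 48.9
35 mouth [403. 383.] sides [358. 426.] [448. 339.] slopes 48.2 43.7
tip [402. 471.] head [407. 480.] nut [446. 544.]
```

Run:
```python
from h import *
y=np.radians(-16);bx=np.array([np.cos(y),np.sin(y),0]);by=np.array([-np.sin(y),np.cos(y),0])
s=np.radians(25);a=-np.sin(s)*bx+np.array([0,0,np.cos(s)])
for d in(0,.5,1):
    h,r=tri(T(588,256),S(293-4.8*d,280-6*d));print(d,'head',h,r,'tip',h+.004*a)
    c,r=tri(T(119,92),S(124-4.8*d,53-6*d));print('  couplertop',c,r)
c,e=ray('top',T(588,256))
for z in(.090,.094,.098):print(atz('top',T(588,256),z))
```

```text
0 head [ 0.50351299 -0.09651667  0.09382574] 0.0010915455138554037 tip [ 0.501888   -0.09605071  0.09745097]
  couplertop [0.57626746 0.11199782 0.09365066] 0.00274820403904827
0.5 head [ 0.50301539 -0.09613659  0.09546194] 0.0003704499988814898 tip [ 0.50139041 -0.09567064  0.09908717]
  couplertop [0.57546573 0.11202038 0.09574379] 0.0018243703245032989
1 head [ 0.50251828 -0.09575787  0.09709571] 0.0003490926507724263 tip [ 0.50089329 -0.09529192  0.10072094]
  couplertop [0.57466557 0.11204175 0.09783193] 0.0009034272991397451
[ 0.50353472 -0.09658426  0.09      ]
[ 0.50304277 -0.09617638  0.094     ]
[ 0.50255081 -0.0957685   0.098     ]
```

Tilt is about 26°, which is good. The scene camera is biased by roughly 2 mm, and correcting for that puts the tip at about (0.501, -0.0955, 0.0995). I'll line up and advance 20 mm along the axis.

```bash
python3 -m pendant '[{"tx":-0.06,"ty":0.09,"tz":-0.02,"spin":0,"claw":1},{"tx":0,"ty":0,"tz":0,"spin":0,"claw":1},{"tx":0.085,"ty":0,"tz":0.18,"spin":0,"claw":1},{"tx":0.085,"ty":0,"tz":0.18,"spin":0,"claw":1},{"tx":0,"ty":0,"tz":0,"spin":0,"claw":1},{"tx":0,"ty":0,"tz":0,"spin":0,"claw":1}]' 60
python3 -c "
from h import *
a=np.array([-.4062,.1165,.9063]);t=np.array([.5011,-.0954,.0995])
for s in (20,0): todo(t+(.040+s/1000)*a-[0,0,.002])"
```

```text
time_s: 9.85
tool_pos: [0.4775, -0.0894, 0.1528]
tool_rot: [-180.0, 0.0, -16.2]
force: [-0.7, 0.1, -1.4]
grip_width: 0.0247
grasp_force: 59.9
t 9.85 pos [ 0.4775 -0.0894  0.1528] rot [-1.7999e+02  3.0000e-02 -1.6160e+01] F [-0.7  0.1 -1.4] grip 0.0247 59.9
spin deg -0.2631690743693955 tool shift in 50mm units [-0.019 -0.015  0.019]
t 9.85 pos [ 0.4775 -0.0894  0.1528] rot [-1.7999e+02  3.0000e-02 -1.6160e+01] F [-0.7  0.1 -1.4] grip 0.0247 59.9
spin deg -0.2631690743693955 tool shift in 50mm units [ 0.15  -0.015  0.382]
```

```bash
python3 -m pendant '[{"tx":0.01,"ty":-0.015,"tz":0.07,"spin":0,"claw":1},{"tx":0.025,"ty":0,"tz":0.055,"spin":0,"claw":1},{"tx":0,"ty":0,"tz":0,"spin":0,"claw":1}]'
python3 -m pendant '[{"tx":0.025,"ty":0,"tz":0.055,"spin":0,"claw":1},{"tx":0.012,"ty":0,"tz":0.027,"spin":0,"claw":1},{"tx":0,"ty":0,"tz":0,"spin":0,"claw":1}]'
python3 -m pendant '[{"tx":0.025,"ty":0,"tz":0.055,"spin":0,"claw":1},{"tx":0,"ty":0,"tz":0,"spin":0,"claw":1}]'
python3 -c "
from h import *
a=np.array([-.4062,.1165,.9063]);t=np.array([.5011,-.0954,.0995])
todo(t+(.040)*a-[0,0,.002])"
```

```text
time_s: 10.22
tool_pos: [0.4793, -0.0892, 0.1465]
tool_rot: [180.0, 0.0, -16.2]
force: [0.6, 0.4, -1.5]
grip_width: 0.0251
grasp_force: 59.9
time_s: 10.6
tool_pos: [0.4809, -0.0897, 0.1424]
tool_rot: [180.0, 0.0, -16.2]
force: [-0.4, -0.2, -1.3]
grip_width: 0.0253
grasp_force: 59.9
time_s: 10.85
tool_pos: [0.4823, -0.0902, 0.1395]
tool_rot: [180.0, 0.0, -16.2]
force: [-0.2, -0.4, -3.1]
grip_width: 0.0247
grasp_force: 59.9
t 10.85 pos [ 0.4823 -0.0902  0.1395] rot [ 1.800e+02  1.000e-02 -1.617e+01] F [-0.2 -0.4 -3.1] grip 0.0247 59.9
spin deg -0.27247679195131447 tool shift in 50mm units [ 0.052 -0.003  0.116]
```

```bash
for i in 1; do python3 -m pendant '[{"tx":0.017,"ty":0,"tz":0.036,"spin":0,"claw":1},{"tx":0,"ty":0,"tz":0,"spin":0,"claw":1}]'
python3 -m pendant '[{"tx":0.017,"ty":0,"tz":0.036,"spin":0,"claw":1},{"tx":0,"ty":0,"tz":0,"spin":0,"claw":1}]'
python3 -m pendant '[{"tx":0.017,"ty":0,"tz":0.036,"spin":0,"claw":1},{"tx":0,"ty":0,"tz":0,"spin":0,"claw":1}]'
python3 -m pendant '[{"tx":0.017,"ty":0,"tz":0.036,"spin":0,"claw":1},{"tx":0,"ty":0,"tz":0,"spin":0,"claw":1}]'; done | egrep 'pos|force:'
```

```text
tool_pos: [0.4831, -0.0904, 0.1377]
force: [-0.1, -0.0, -3.9]
grasp_force: 59.9
tool_pos: [0.4838, -0.0906, 0.136]
force: [-0.6, -0.2, -4.8]
grasp_force: 59.9
tool_pos: [0.4846, -0.0908, 0.1344]
force: [-0.9, -0.4, -2.0]
grasp_force: 59.9
tool_pos: [0.485, -0.0909, 0.1338]
force: [-7.4, 1.5, 8.2]
grasp_force: 59.9
```

It has bottomed out at the predicted home height with about 12 N along the axis. Now I'll press the nipple in.

```bash
{ python3 -m pendant '[{"tx":0.017,"ty":0,"tz":0.036,"spin":0,"claw":1},{"tx":0,"ty":0,"tz":0,"spin":0,"claw":1}]'
python3 -m pendant '[{"tx":0.017,"ty":0,"tz":0.036,"spin":0,"claw":1},{"tx":0,"ty":0,"tz":0,"spin":0,"claw":1}]'
python3 -m pendant '[{"tx":0.017,"ty":0,"tz":0.036,"spin":0,"claw":1},{"tx":0,"ty":0,"tz":0,"spin":0,"claw":1}]'; } | egrep 'pos|force:'
```

```text
tool_pos: [0.4858, -0.0911, 0.1322]
force: [-7.3, 1.3, 8.9]
grasp_force: 59.9
tool_pos: [0.4865, -0.0913, 0.1306]
force: [-8.3, 2.3, 10.8]
grasp_force: 59.9
tool_pos: [0.4873, -0.0915, 0.129]
force: [-8.9, 1.7, 12.1]
grasp_force: 59.9
```

```bash
python3 -m pendant '[{"tx":0.012,"ty":0,"tz":0.026,"spin":0,"claw":1},{"tx":0,"ty":0,"tz":0,"spin":0,"claw":1},{"tx":0,"ty":0,"tz":0,"spin":0,"claw":1},{"tx":0,"ty":0,"tz":0,"spin":0,"claw":1}]'
python3 - <<'E'
from h import *
im=cams.read_camera('scene')[:,:,::-1];im=im[195:295,265:385]
cv2.imwrite('pics/g5.png',cv2.resize(im,None,fx=6,fy=6,interpolation=2))
todo([.4873,-.0915,.129])
E
```

```text
time_s: 13.1
tool_pos: [0.4878, -0.0917, 0.1279]
tool_rot: [179.9, 0.1, -16.2]
force: [-9.8, 1.4, 13.8]
grip_width: 0.0249
grasp_force: 59.9
t 13.15 pos [ 0.4878 -0.0917  0.1279] rot [ 1.7994e+02  1.2000e-01 -1.6160e+01] F [-9.7  2.3 13.3] grip 0.0248 59.9
spin deg -0.2643283391900244 tool shift in 50mm units [-0.01  -0.    -0.023]
```

View pics/g5.png

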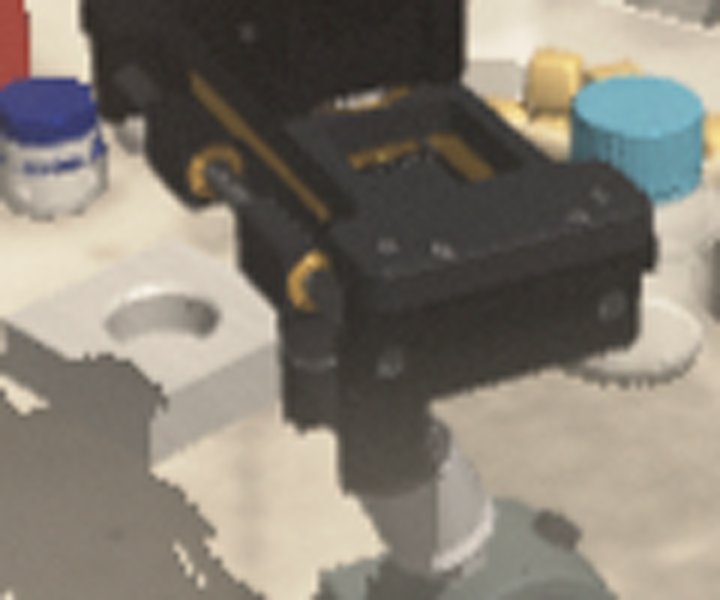

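The coupler is seated over the nipple at about (440,550). Its edge slope still matches a 25–26° tilt. Force along the axis is about 18 N, so the nipple is roughly 6.6 mm in. Nothing has been disturbed in this view.

```bash
python3 -c "
from cell import env
print(env.sign_off())"
```

```text
the job is handed in; nothing more can be done
None
```

I handed the job in with the coupler snapped onto the nipple and still gripped at 60 N; the nipple is about 6.5 mm in by the force and travel readings, I touched no bystanders, and sign-off gave no verdict.

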